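# Pin the tow-bar coupling

## Robot

A 7-joint arm with a two-finger parallel gripper is mounted at the origin on a cart in front of the work surface, level with it; the furniture and walls round the work are solid. World frame = base frame: x ahead of the robot, y to its left, z up, the work surface at z = 0. Lengths are in m, angles in rad, forces in N, time in s.
With the tool pointing down it reaches from about 0.4 to 0.9 m from the base axis. Payload 5.6 kg.
Tool frame: the origin (TCP) lies at the very end of the fingers, on their centre line; the grasp point (between the pads) lies 19 mm behind it; z points along the fingers, y is the line along which they close (so a half turn about z gives the same grasp; the last joint's range is limited). The gripper opens to 92 mm and grips with 3 to 60 N. Pads are 20 mm wide; open, the fingers measure 128 mm over their backs; the gripper's body (75 mm by 189 mm) begins 69 mm behind the grasp point.
Start: joints at [-1.157, 0.468, -0.012, 1.603, 0.006, 1.071, -0.056], TCP at [0.287, 0.583, 0.215] pointing down, gripper open.
Joint ranges: [-2.53, 2.53], [-0.31, 2.02], [-1.57, 1.55], [0.28, 2.44], [-1.29, 4.43], [0.15, 1.84], [-2.92, 2.92]. Speed limits (rad/s): [2.57, 2.57, 3.14, 3.14, 3.14, 3.14, 3.14].

## Interface

Orientations are given as [roll, pitch, yaw] about the fixed x, y, z axes, in that order (R = Rz(yaw) Ry(pitch) Rx(roll)).
In Python, from workcell import ctrl, capture gives the robot as it stands.
- The arm moves only by the shell command python3 -m inch 'ROWS'. ROWS is text: rows parted by semicolons, each of 7 numbers parted by spaces: the shift along the tool's x, y, z in cm, then the turn, a rotation vector about the tool's x, y, z in degrees, then the opening, from -1 (shut) to 1 (fully open), so that 0 is half open. A call has exactly 10 rows; each row shifts and turns the commanded pose from where the row before left it, along the tool's axes as they then stand; what a row does not reach is not made up. A row lasts 1/12 s, in which the tool goes at most 41.7 mm and 7.16 degrees, less where a joint would pass 70% of its speed; a pose out of reach is approached as far as the arm can. A call is refused whole if a number of a shift passes 4.17 or a number of a turn 7.16, either way. A call with a gripper value outside its range is refused whole. The fingers move at their own pace and stop on an object; the grip force is fixed at half the most. Time passes only in rows, so rows that do not move let the fingers close, or fill a call up. It gives the time, the measured TCP pose, the force, the opening and the grip force at its end, in the units of the state.
- ctrl.get_state(): the state, without advancing time (a new reading comes with each control period).
- capture(name): name is "scene" or "side" or "wrist"; returns a dict with "image" (384x512x3 uint8, red, green, blue), "camera_matrix" (3x3 intrinsics, pixels), "cam_to_world" (4x4, takes a point from camera to world coordinates). Camera axes: x right, y down, z forward; pixel columns grow to the right and rows downward; lengths in m; the calibration is good to about 2 mm. A picture is of the moment at which its call begins. There is no depth.
- ctrl.finish_job(): hands the job in; it is judged then, once.
The state is a dict: "time_s": time; "joints": joint angles; "joint_vel": joint speeds; "joint_efforts": joint torques, N m; "position": TCP position; "ee_rot": TCP orientation; "force": force on the tool from outside, world axes, zero at the start; "torque": the same for the moment, N m; "finger_gap": opening from 0.0 (shut) to 1.0 (fully open); "finger_force": force on a finger pad.
Only numpy, scipy, OpenCV 4.12 (cv2) and the standard library are available. Lean on these libraries where they do the work, as an engineer would, in place of code of your own. Each camera call takes 0.05 s, during which the arm holds its last target. There are 200 camera calls.

## Task

The tow-bar coupling on the bench is open: slide the steel bar by its red upright handle fully home into the blue fork, so that the hole of the bar lines up with the holes of the fork's two knuckles. Then take the long pin, the one with the yellow knob, from the wooden rack and drop it through all three holes until its collar sits flat on the top of the fork, and let go. Leave the short pin with the black knob standing in the rack.

Things in the scene. Friction and masses are not known exactly. Their poses are not given: they have to be found in the camera images.
- fork_hole (a point): Centre of the 28 mm hole's mouth in the flat top (66 mm above the bench) of the upper blue fork knuckle. z up along the holes; +y along the bar, out of the fork towards the red handle. Knuckles: 70x70 mm, 10 mm thick, undersides at 30 and 56 mm; both and the bar between have 28 mm through holes, with 22 mm free below. Coupling fixed to the bench.
- drawbar (a joint): How far the flat steel tow bar (46 mm wide, 12 mm thick, top 54 mm above the bench) is drawn out of the fork, in m: 0 = fully home at its stop, its hole exactly under fork_hole; 0.07 = fully out. It closes towards fork_hole's -y with about 2.5 N of friction and stays where it is left.
- bar_handle (a point): Red upright handle on the tow bar, point 80 mm above the bench on its centre line. A block 16 mm thick along the bar (fork_hole's y), 32 mm across, rising from 54 to 100 mm above the bench. Moves with the bar; with the bar home it lies 120 mm from fork_hole along its +y. Axes as fork_hole.
- long_pin_grip (a point): Centre of the long pin's yellow knob (24 mm dia, 44 mm tall; z up the pin). It stands in one of two holes, 100 mm apart, of a wooden rack (160x60x62 mm, fixed). Steel collar, 38 mm wide, 4 mm thick, under the knob: underside 26 mm below this point, resting on the rack. Steel shank 16 mm dia, 53 mm long, tapered tip 79 mm below this point. 0.13 to 0.25 kg.
- short_pin_grip (a point): Centre of the black knob of the short pin that stands in the other hole of the rack, which is to be left there. Same knob and collar as the long pin, but the shank is only 28 mm long.
Not all that is in view belongs to the job. Leave any orange or purple look-alike of the part that bears long_pin_grip alone.

How it is judged:
By the outcome, as a careful person would: the job done as asked, in the order asked, and still so for the second after the job is handed in, with the robot touching nothing.
It also fails if it takes over 58 s, if anything falls off the work surface, if the arm or the gripper's body presses on something with over 40 N, if the wrist force passes 120 N, or if a joint passes its speed limit or range.

## Working session

There is one attempt and no reset: what is moved stays moved. The work goes in short steps, Python scripts to look and compute and a shell command to move; the robot and the scene stay as the last step left them, time stands still between calls to the robot, and variables do not carry over. Pictures are saved under pics/ and viewed, at most 10 in all, crops included, and the job is handed in when it is done.

```bash
mkdir -p pics; ls; python3 - <<'E'
from workcell import ctrl, capture
import cv2, numpy as np, pickle
s=ctrl.get_state(); print({k:np.round(v,3) for k,v in s.items()})
for n in ["scene","side","wrist"]:
    c=capture(n); pickle.dump(c,open(f'pics/{n}0.pkl','wb')); cv2.imwrite(f'pics/{n}0.png',c["image"][:,:,::-1])
    print(n,np.round(c["cam_to_world"],3).tolist(),np.round(c["camera_matrix"],1).tolist())
a=[cv2.imread(f'pics/{n}0.png') for n in ["scene","side"]]
cv2.imwrite('pics/both0.png',cv2.resize(np.vstack(a),(400,600)))
E
```

```text
pics
{'time_s': np.float64(0.0), 'joints': array([-1.157,  0.468, -0.012,  1.604,  0.006,  1.071, -0.056]), 'joint_vel': array([-0.001,  0.001, -0.001, -0.   ,  0.   ,  0.   , -0.001]), 'joint_efforts': array([-0.0000e+00, -5.2057e+01, -1.3000e-02, -2.4375e+01, -5.7000e-02,
        1.7000e-02,  0.0000e+00]), 'position': array([0.287, 0.583, 0.214]), 'ee_rot': array([-3.14 ,  0.   ,  2.685]), 'force': array([-0.076,  0.045, -0.29 ]), 'torque': array([-0.01 ,  0.022,  0.043]), 'finger_force': np.float64(0.0), 'finger_gap': np.float64(0.999)}
scene [[0.91, -0.307, 0.28, 0.292], [-0.416, -0.685, 0.599, -0.608], [0.008, -0.661, -0.75, 0.753], [0.0, 0.0, 0.0, 1.0]] [[353.7, 0.0, 263.8], [0.0, 353.7, 194.3], [0.0, 0.0, 1.0]]
side [[0.849, -0.358, 0.387, 0.236], [-0.528, -0.571, 0.629, -0.595], [-0.004, -0.739, -0.674, 0.671], [0.0, 0.0, 0.0, 1.0]] [[350.3, 0.0, 251.7], [0.0, 350.3, 194.7], [0.0, 0.0, 1.0]]
wrist [[0.441, 0.872, 0.211, 0.227], [0.897, -0.428, -0.106, 0.612], [-0.002, 0.236, -0.972, 0.384], [0.0, 0.0, 0.0, 1.0]] [[332.8, 0.0, 257.6], [0.0, 332.8, 190.3], [0.0, 0.0, 1.0]]
```

View pics/scene0.png

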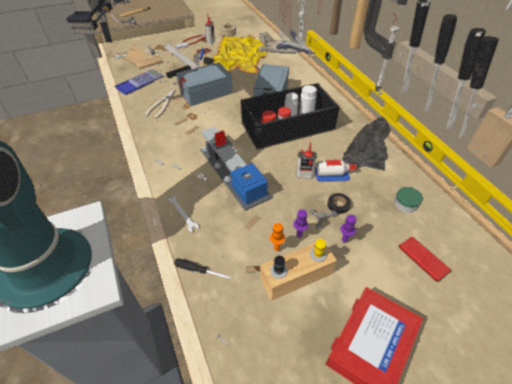

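View pics/side0.png

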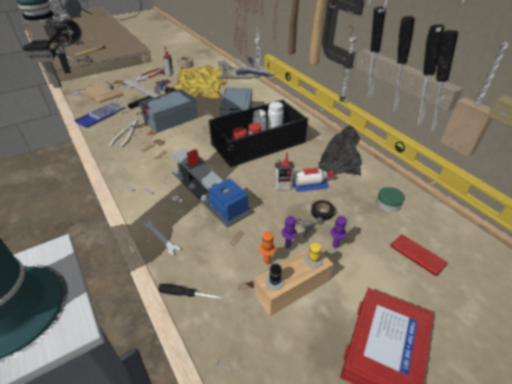

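The scene view shows the red handle at (218,138), the blue fork at (249,183) and the rack with the black knob at (279,264) and the yellow knob at (319,247). The look-alikes are orange at (278,233) and purple at (301,220) and (349,226), all standing outside the rack. The yellow-knobbed pin in the rack is the one that fits. I'll confirm it with a crop and measure.

```bash
cat > h.py <<'E'
import cv2, numpy as np, pickle
from workcell import ctrl, capture
def grab(n,tag):
    c=capture(n); pickle.dump(c,open(f'pics/{n}{tag}.pkl','wb')); return c
def load(n,tag): return pickle.load(open(f'pics/{n}{tag}.pkl','rb'))
def ray(c,uv):
    K=c["camera_matrix"];T=c["cam_to_world"]
    d=T[:3,:3]@np.linalg.solve(K,[uv[0],uv[1],1]); return T[:3,3],d
def onplane(c,uv,z):
    o,d=ray(c,uv); return o+d*(z-o[2])/d[2]
def cross(c1,u1,c2,u2):
    o1,d1=ray(c1,u1);o2,d2=ray(c2,u2)
    t=np.linalg.lstsq(np.c_[d1,-d2],o2-o1,rcond=None)[0]
    return (o1+d1*t[0]+o2+d2*t[1])/2, np.linalg.norm(o1+d1*t[0]-o2-d2*t[1])
def blobs(img,lo,hi,amin=20):
    h=cv2.cvtColor(img,cv2.COLOR_RGB2HSV); m=cv2.inRange(h,np.array(lo),np.array(hi))
    n,l,s,c=cv2.connectedComponentsWithStats(m)
    return [(np.round(c[i],1).tolist(),s[i].tolist()) for i in range(1,n) if s[i][4]>=amin],m
def totool(p,yaw_goal=None):
    "shift in tool axes (cm) from current TCP to p"
    from scipy.spatial.transform import Rotation as R
    s=ctrl.get_state(); r=R.from_euler('xyz',s["ee_rot"])
    return r.inv().apply(np.array(p)-s["position"])*100
E
python3 - <<'E'
from h import *
S=load('scene','0');D=load('side','0')
for n,c in (('scene',S),('side',D)):
    for name,lo,hi in (('yellow',(22,150,90),(34,255,255)),('red',(0,170,70),(6,255,255)),('red2',(174,170,70),(180,255,255)),('blue',(100,140,50),(125,255,255)),('black',(0,0,0),(180,120,45))):
        b,m=blobs(c["image"],lo,hi)
        print(n,name,[x for x in b if 150<x[0][0]<350 and 110<x[0][1]<300])
a=cv2.resize(S["image"][115:215,185:285],(400,400),interpolation=cv2.INTER_CUBIC)
b=cv2.resize(S["image"][205:305,250:350],(400,400),interpolation=cv2.INTER_CUBIC)
cv2.imwrite('pics/crop1.png',np.hstack([a,b])[:,:,::-1])
E
```

```text
scene yellow [([319.4, 247.4], [314, 239, 12, 18, 166])]
scene red [([283.8, 111.4], [278, 107, 12, 10, 85]), ([267.9, 116.0], [262, 110, 14, 13, 119]), ([220.0, 138.5], [216, 132, 10, 14, 104]), ([308.5, 153.0], [305, 150, 8, 6, 28]), ([333.2, 162.1], [327, 161, 13, 4, 38])]
scene red2 []
scene blue [([248.8, 183.5], [230, 164, 37, 40, 911]), ([333.9, 177.5], [317, 173, 32, 8, 131])]
scene black [([282.6, 120.2], [242, 88, 96, 61, 2695]), ([340.7, 210.6], [336, 209, 11, 4, 20]), ([279.3, 260.4], [276, 257, 8, 8, 51]), ([279.1, 268.7], [275, 267, 9, 5, 23])]
side yellow [([314.5, 251.9], [310, 243, 11, 19, 154])]
side red [([192.9, 157.8], [189, 151, 10, 14, 109])]
side red2 []
side blue [([228.2, 199.5], [209, 180, 39, 40, 975]), ([312.8, 186.5], [297, 182, 30, 8, 108])]
side black [([255.4, 135.3], [210, 102, 97, 65, 3139]), ([283.0, 173.0], [280, 170, 7, 6, 26]), ([190.0, 177.4], [186, 173, 9, 10, 49]), ([322.5, 213.5], [313, 205, 20, 15, 115]), ([275.5, 272.6], [271, 265, 10, 17, 120]), ([168.1, 286.1], [162, 285, 13, 4, 30]), ([174.5, 291.4], [161, 288, 24, 6, 53])]
```

View pics/crop1.png

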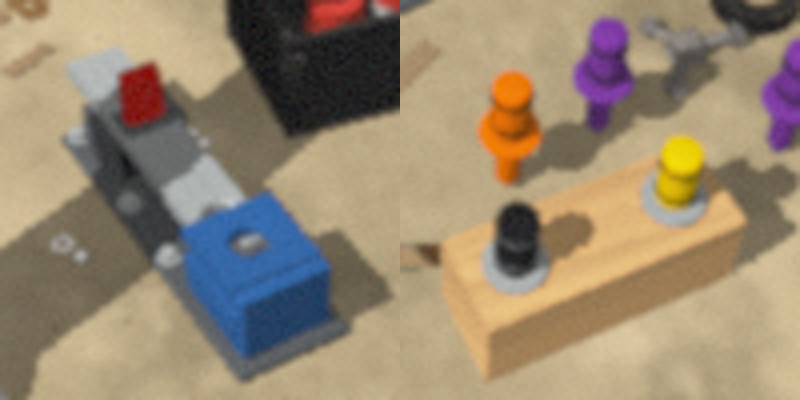

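The crop confirms it: the yellow-knobbed pin stands in the rack with the black one, and the orange and purple look-alikes are outside it. The fork hole mouth is near (247.3,175.3).

```bash
python3 - <<'E'
from h import *
S=load('scene','0');D=load('side','0')
np.set_printoptions(precision=4,suppress=True)
print('yellow',onplane(S,(319.4,247.4),.088),onplane(D,(314.5,251.9),.088),cross(S,(319.4,247.4),D,(314.5,251.9)))
print('black',onplane(S,(279.3,264),.088),onplane(D,(275.5,272.6),.088))
print('handle',onplane(S,(220,138.5),.085),onplane(D,(192.9,157.8),.085),cross(S,(220,138.5),D,(192.9,157.8)))
H=onplane(S,(247.3,175.3),.066);print('hole',H)
h=onplane(S,(220,138.5),.085);v=(h-H)[:2];print(np.linalg.norm(v),np.degrees(np.arctan2(v[1],v[0])))
# blue top-face corners from crop
for p in ((183,232),(272,193),(329,265),(240,300)):
    print('corner',onplane(S,(185+p[0]/4,115+p[1]/4),.066))
E
```

```text
yellow [ 0.5876 -0.2707  0.088 ] [ 0.5885 -0.2711  0.088 ] (array([ 0.5856, -0.2734,  0.0927]), np.float64(0.0005426007987226727))
black [ 0.4881 -0.2716  0.088 ] [ 0.4898 -0.2703  0.088 ]
handle [0.515  0.1745 0.085 ] [0.5138 0.171  0.085 ] (array([0.5193, 0.1877, 0.0729]), np.float64(0.001413948722101104))
hole [0.5362 0.0208 0.066 ]
0.15512857770900698 97.86969151343963
corner [0.4984 0.0473 0.066 ]
corner [0.5691 0.0578 0.066 ]
corner [ 0.5763 -0.0216  0.066 ]
corner [ 0.5099 -0.0263  0.066 ]
```

```bash
python3 - <<'E'
from h import *
S=load('scene','0');D=load('side','0')
np.set_printoptions(precision=3,suppress=True)
for n,lo,hi in (('purple',(130,80,40),(155,255,255)),('orange',(8,200,100),(15,255,255))):
    for c in (S,D):
        b,_=blobs(c["image"],lo,hi); print(n,[(x[0],x[1],onplane(c,x[0],.06)) for x in b])
print(totool([.517,.178,.21]))
E
```

```text
purple [([300.7, 222.1], [294, 210, 14, 27, 242], array([ 0.595, -0.175,  0.06 ])), ([348.3, 227.5], [341, 215, 15, 27, 269], array([ 0.693, -0.236,  0.06 ]))]
purple [([289.1, 230.3], [282, 216, 15, 32, 282], array([ 0.596, -0.175,  0.06 ])), ([338.5, 230.5], [331, 216, 16, 32, 304], array([ 0.693, -0.236,  0.06 ]))]
orange [([277.5, 235.9], [271, 223, 14, 27, 211], array([ 0.526, -0.188,  0.06 ]))]
orange []
[-38.543 -26.175   0.427]
```

```bash
python3 -m inch '-3.2 -2.2 0 0 0 0 1; -3.2 -2.2 0 0 0 0 1; -3.2 -2.2 0 0 0 0 1; -3.2 -2.2 0 0 0 0 1; -3.2 -2.2 0 0 0 0 1; -3.2 -2.2 0 0 0 0 1; -3.2 -2.2 0 0 0 0 1; -3.2 -2.2 0 0 0 0 1; -3.2 -2.2 0 0 0 0 1; -3.2 -2.2 0 0 0 0 1'; python3 -m inch '-3.2 -2.1 0 0 0 0 1; -3.2 -2.1 0 0 0 0 1; 0 0 0 0 0 -6.75 1; 0 0 0 0 0 -6.75 1; 0 0 0 0 0 -6.75 1; 0 0 0 0 0 -6.75 1; 0 0 0 0 0 -6.75 1; 0 0 0 0 0 0 1; 0 0 0 0 0 0 1; 0 0 0 0 0 0 1'; python3 - <<'E'
from h import *
c=grab('wrist','1'); cv2.imwrite('pics/wrist1.png',c["image"][:,:,::-1])
for name,lo,hi in (('red',(0,150,60),(8,255,255)),('blue',(100,140,50),(125,255,255))): print(name,blobs(c["image"],lo,hi,60)[0])
print(c["cam_to_world"].round(3).tolist())
E
```

```text
time_s: 0.98
position: [0.4773, 0.2429, 0.2146]
ee_rot: [3.142, -0.0, 2.685]
force: [0.8, 0.9, 1.4]
finger_gap: 1.001
finger_force: 0.0
time_s: 1.82
position: [0.5157, 0.1787, 0.2145]
ee_rot: [-3.142, -0.0, -3.012]
force: [0.1, 0.0, -0.6]
finger_gap: 1.004
finger_force: 0.0
red [([262.6, 185.6], [254, 165, 18, 42, 697]), ([267.1, 341.9], [246, 323, 43, 39, 1626])]
blue [([95.2, 176.0], [44, 140, 106, 75, 6690]), ([109.1, 350.5], [99, 333, 21, 32, 148])]
[[-0.129, 0.964, 0.234, 0.45], [0.992, 0.125, 0.031, 0.17], [0.0, 0.236, -0.972, 0.385], [0.0, 0.0, 0.0, 1.0]]
```

View pics/wrist1.png

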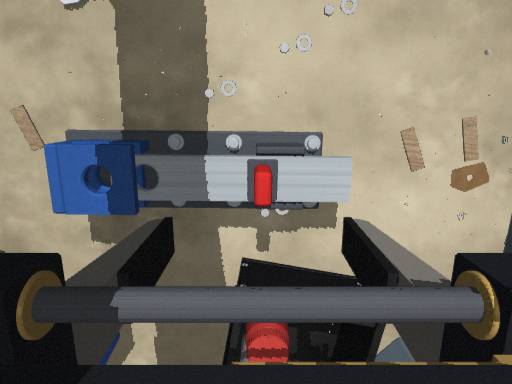

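The wrist view shows the handle at (263,186), the hole mouth at (98,179), and the bar lying along the image columns, so the yaw fits. The black box's red item is at (267,342), away from the fingers.

```bash
python3 - <<'E'
from h import *
np.set_printoptions(precision=4,suppress=True)
c=load('wrist','1')
g=cv2.cvtColor(c["image"],cv2.COLOR_RGB2HSV); m=cv2.inRange(g,np.array((100,110,30)),np.array((130,255,255)))
cs,hi=cv2.findContours(m,cv2.RETR_CCOMP,cv2.CHAIN_APPROX_NONE)
for k,h in zip(cs,hi[0]):
    if h[3]>=0 and cv2.contourArea(k)>100:
        e=cv2.fitEllipse(k); print('hole',e, onplane(c,e[0],.066), e[1][0]/332.8*.32)
H=onplane(c,(98,179),.066); print('H',H)
for r in (155,157,201):pass
print('barline', onplane(c,(215,(155.5+203)/2),.054),onplane(c,(335,(157+202)/2),.054))
hd=onplane(c,(263,187),.09); print('handle',hd, onplane(c,(254,207),.1),onplane(c,(272,207),.1))
print('tool shift to handle',totool(hd)); print(totool([*H[:2],.066])-totool([*hd[:2],.066]))
E
```

```text
hole ((105.67024230957031, 176.2196807861328), (10.339377403259277, 20.915660858154297), 149.09469604492188) [0.5319 0.031  0.066 ] 0.00994170904159546
H [0.5357 0.0236 0.066 ]
barline [0.5239 0.1358 0.054 ] [0.5084 0.2565 0.054 ]
handle [0.5174 0.1835 0.09  ] [0.5342 0.1775 0.1   ] [0.5322 0.1934 0.1   ]
tool shift to handle [-0.2271  0.4415 12.4505]
[  0.2553 -16.0834   0.0015]
```

```bash
python3 -m inch '-0.2 0.4 3 0 0 0 1; 0 0 3 0 0 0 1; 0 0 3 0 0 0 1; 0 0 3 0 0 0 1; 0 0 2 0 0 0 1; 0 0 0.6 0 0 0 1; 0 0 0 0 0 0 1; 0 0 0 0 0 0 -1; 0 0 0 0 0 0 -1; 0 0 0 0 0 0 -1';  python3 -m inch '0 0 0 0 0 0 -1; 0 0 0 0 0 0 -1; 0 0 0 0 0 0 -1; 0 0 0 0 0 0 -1; 0 0 0 0 0 0 -1; 0 0 0 0 0 0 -1; 0 0 0 0 0 0 -1; 0 0 0 0 0 0 -1; 0 0 0 0 0 0 -1; 0 0 0 0 0 0 -1'
```

```text
time_s: 2.7
position: [0.5184, 0.1835, 0.0702]
ee_rot: [3.141, 0.003, -3.01]
force: [0.5, 0.5, 0.2]
finger_gap: 0.801
finger_force: 0.0
time_s: 3.53
position: [0.5172, 0.1831, 0.0685]
ee_rot: [3.141, -0.0, -3.011]
force: [-1.3, 1.2, 0.9]
finger_gap: 0.175
finger_force: 30.0
```

```bash
python3 -m inch '0 -0.4 0 0 0 0 -1; 0 -0.4 0 0 0 0 -1; 0 -0.5 0 0 0 0 -1; 0 -0.5 0 0 0 0 -1; 0 -0.5 0 0 0 0 -1; 0 -0.5 0 0 0 0 -1; 0 -0.5 0 0 0 0 -1; 0 -0.2 0 0 0 0 -1; 0 0 0 0 0 0 -1; 0 0 0 0 0 0 -1'; python3 -m inch '0 -0.1 0 0 0 0 -1; 0 -0.1 0 0 0 0 -1; 0 -0.1 0 0 0 0 -1; 0 -0.1 0 0 0 0 -1; 0 -0.1 0 0 0 0 -1; 0 0 0 0 0 0 -1; 0 0 0 0 0 0 -1; 0 0 0 0 0 0 -1; 0 0 0 0 0 0 -1; 0 0 0 0 0 0 -1'
```

```text
time_s: 4.37
position: [0.5216, 0.1468, 0.0685]
ee_rot: [-3.14, -0.001, -3.01]
force: [-2.8, -2.9, 2.7]
finger_gap: 0.174
finger_force: 30.0
time_s: 5.2
position: [0.522, 0.1437, 0.0685]
ee_rot: [3.141, -0.001, -3.009]
force: [-4.3, 0.8, 2.5]
finger_gap: 0.176
finger_force: 30.0
```

```bash
python3 -m inch '0 -0.1 0 0 0 0 -1; 0 -0.1 0 0 0 0 -1; 0 -0.1 0 0 0 0 -1; 0 0 0 0 0 0 -1; 0 0 0 0 0 0 -1; 0 0 0 0 0 0 -1; 0 0 0 0 0 0 -1; 0 0 0 0 0 0 -1; 0 0 0 0 0 0 -1; 0 0 0 0 0 0 -1'; python3 -m inch '0 -0.1 0 0 0 0 -1; 0 -0.1 0 0 0 0 -1; 0 -0.1 0 0 0 0 -1; 0 0 0 0 0 0 -1; 0 0 0 0 0 0 -1; 0 0 0 0 0 0 -1; 0 0 0 0 0 0 -1; 0 0 0 0 0 0 -1; 0 0 0 0 0 0 -1; 0 0 0 0 0 0 -1'
```

```text
time_s: 6.03
position: [0.5222, 0.1419, 0.0685]
ee_rot: [3.14, -0.001, -3.008]
force: [-5.8, 3.3, 2.3]
finger_gap: 0.172
finger_force: 30.0
time_s: 6.87
position: [0.5222, 0.1419, 0.0685]
ee_rot: [3.137, -0.0, -3.006]
force: [-5.9, 10.7, 1.5]
finger_gap: 0.173
finger_force: 30.0
```

The bar moved freely, then stopped at y = 0.1419 with the force rising to 10.7 N, so it's at its stop. I'll release, rise and look at the hole from above.

```bash
python3 -m inch '0 0.2 0 0 0 0 -1; 0 0 0 0 0 0 0; 0 0 0 0 0 0 0; 0 0 0 0 0 0 0; 0 0 0 0 0 0 0; 0 0 0 0 0 0 0; 0 0 -2 0 0 0 0; 0 0 -4 0 0 0 0; 0 0 -4 0 0 0 0; 0 0 -4 0 0 0 0'; python3 -m inch '0 -4 0 0 0 0 0; 0 -4 0 0 0 0 0; 0 -4 0 0 0 0 0; 0 0 0 0 0 0 0; 0 0 0 0 0 0 0; 0 0 0 0 0 0 0; 0 0 0 0 0 0 0; 0 0 0 0 0 0 0; 0 0 0 0 0 0 0; 0 0 0 0 0 0 0'; python3 - <<'E'
from h import *
c=grab('wrist','2'); im=c["image"]
cv2.imwrite('pics/wrist2.png',cv2.resize(im[100:300,130:430],(750,500),interpolation=cv2.INTER_CUBIC)[:,:,::-1])
print(blobs(im,(0,150,60),(8,255,255),60)[0])
E
```

```text
time_s: 7.7
position: [0.5228, 0.1389, 0.21]
ee_rot: [-3.141, -0.001, -3.01]
force: [1.8, 0.5, 0.6]
finger_gap: 0.502
finger_force: 0.0
time_s: 8.53
position: [0.5388, 0.0214, 0.2085]
ee_rot: [3.141, -0.0, -3.008]
force: [-0.1, 0.0, 0.5]
finger_gap: 0.495
finger_force: 0.0
[([390.2, 183.6], [373, 163, 35, 43, 1177]), ([224.7, 351.9], [213, 342, 25, 20, 411])]
```

View pics/wrist2.png

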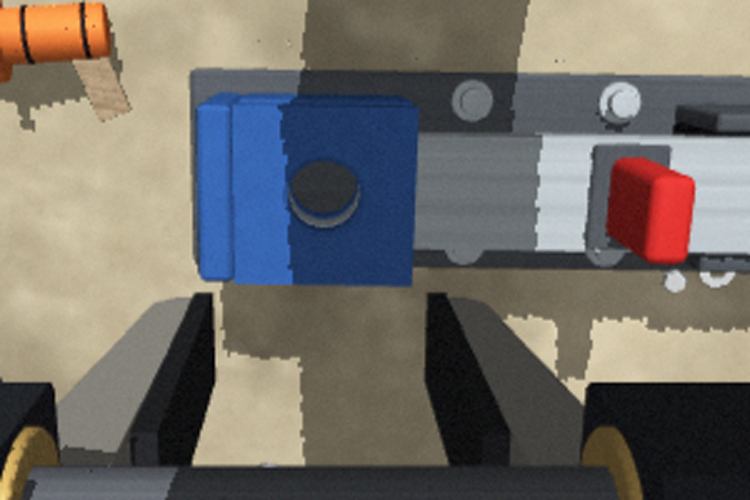

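The hole mouth is round and clear of the bar's edge, centred at crop (324.5,194), which is image (259.8,177.6). The handle stands at (390,184). An orange pin look-alike lies at the upper left.

```bash
python3 - <<'E'
from h import *
np.set_printoptions(precision=4,suppress=True)
c=load('wrist','2'); H=onplane(c,(259.8,177.6),.066); print('H',H,'from stop',.5222+.12*.13,.1419-.12*.991)
e=onplane(c,(130+670/2.5,100+260/2.5),.1); print('handle top -x.. edge',e)
print('shift to above pin',totool([.588,-.271,.2]))
E
```

```text
H [0.5358 0.0228 0.066 ] from stop 0.5378 0.02298
handle top -x.. edge [0.5361 0.144  0.1   ]
shift to above pin [ -0.9876 -29.615    0.8501]
```

```bash
python3 -m inch '-0.1 -3.3 0 0 0 0 0.2; -0.1 -3.3 0 0 0 0 0.2; -0.1 -3.3 0 0 0 0 0.2; -0.1 -3.3 0 0 0 0 0.2; -0.1 -3.3 0 0 0 0 0.2; -0.1 -3.3 0 0 0 0 0.2; -0.1 -3.3 0 0 0 0 0.2; -0.1 -3.3 0 0 0 0 0.2; -0.1 -3.2 0 0 0 0 0.2; -0.1 0 0 0 0 0 0.2'; python3 -m inch '0 0 0 0 0 0 0.2; 0 0 0 0 0 0 0.2; 0 0 0 0 0 0 0.2; 0 0 0 0 0 0 0.2; 0 0 0 0 0 0 0.2; 0 0 0 0 0 0 0.2; 0 0 0 0 0 0 0.2; 0 0 0 0 0 0 0.2; 0 0 0 0 0 0 0.2; 0 0 0 0 0 0 0.2';  python3 - <<'E'
from h import *
c=grab('wrist','3'); im=c["image"]
cv2.imwrite('pics/wrist3.png',im[:,:,::-1])
b=blobs(im,(22,150,60),(34,255,255),60)[0]
for x in b: print(x, onplane(c,x[0],.1), totool(onplane(c,x[0],.1)))
E
```

```text
time_s: 9.42
position: [0.5866, -0.2797, 0.2085]
ee_rot: [-3.137, -0.001, -3.018]
force: [-0.9, -0.9, 0.7]
finger_gap: 0.602
finger_force: 0.0
time_s: 10.25
position: [0.5877, -0.2716, 0.2086]
ee_rot: [3.142, 0.0, -3.009]
force: [0.1, 0.6, 0.9]
finger_gap: 0.6
finger_force: 0.0
([257.2, 185.5], [244, 168, 27, 35, 740]) [ 0.58516329 -0.27272335  0.1       ] [ 0.26693011 -0.07173181 10.85960337]
```

View pics/wrist3.png

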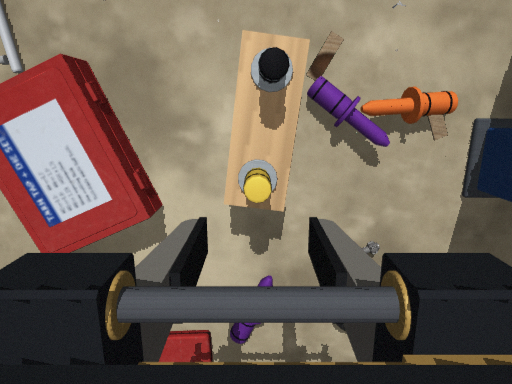

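The wrist view shows the yellow knob at (257,185), centred between the fingers in the rack. The black knob is at (273,64), and the purple and orange pins lie clear of the fingers. Next I'll descend and grip.

```bash
python3 -m inch '0.1 0 3 0 0 0 0.2; 0 0 3 0 0 0 0.2; 0 0 3 0 0 0 0.2; 0 0 2.5 0 0 0 0.2; 0 0 1.5 0 0 0 0.2; 0 0 0.8 0 0 0 0.2; 0 0 0 0 0 0 0.2; 0 0 0 0 0 0 0.2; 0 0 0 0 0 0 -1; 0 0 0 0 0 0 -1'; python3 -m inch '0 0 0 0 0 0 -1; 0 0 0 0 0 0 -1; 0 0 0 0 0 0 -1; 0 0 0 0 0 0 -1; 0 0 0 0 0 0 -1; 0 0 0 0 0 0 -1; 0 0 0 0 0 0 -1; 0 0 0 0 0 0 -1; 0 0 0 0 0 0 -1; 0 0 0 0 0 0 -1'
```

```text
time_s: 11.13
position: [0.5878, -0.2722, 0.0722]
ee_rot: [-3.14, 0.002, -3.009]
force: [0.4, -0.1, 0.4]
finger_gap: 0.482
finger_force: 0.0
time_s: 11.97
position: [0.5871, -0.2719, 0.0712]
ee_rot: [-3.141, 0.001, -3.009]
force: [-0.7, 0.5, 5.5]
finger_gap: 0.254
finger_force: 30.0
```

```bash
python3 -m inch '0 0 -1 0 0 0 -1; 0 0 -1.5 0 0 0 -1; 0 0 -1.5 0 0 0 -1; 0 0 -1.5 0 0 0 -1; 0 0 -2 0 0 0 -1; 0 0 -2 0 0 0 -1; 0 0 -2 0 0 0 -1; 0 0 -1.5 0 0 0 -1; 0 0 0 0 0 0 -1; 0 0 0 0 0 0 -1'; python3 - <<'E'
from h import *
np.set_printoptions(precision=3,suppress=True)
print(totool([.5363,.0229,.2]))
c=grab('wrist','4'); im=c["image"]
print(blobs(im,(22,150,60),(34,255,255),60)[0])
cv2.imwrite('pics/wrist4.png',im[:,:,::-1])
E
```

```text
time_s: 12.8
position: [0.5868, -0.2718, 0.201]
ee_rot: [-3.141, 0.001, -3.009]
force: [-0.8, 1.2, -1.8]
finger_gap: 0.258
finger_force: 30.0
[ 1.126 29.876  0.085]
[([257.6, 251.9], [231, 212, 54, 74, 2992])]
```

View pics/wrist4.png

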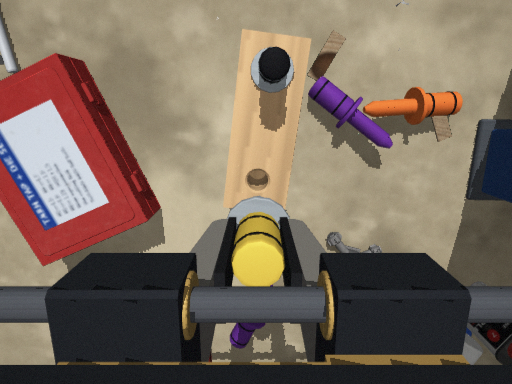

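The pin is held upright at (258,252), the rack hole is empty at (257,180) and the black pin is still in place. Next I'll carry it over the fork.

```bash
python3 -m inch '0.1 1.5 0 0 0 0 -1; 0.1 3 0 0 0 0 -1; 0.1 3.5 0 0 0 0 -1; 0.1 3.5 0 0 0 0 -1; 0.1 3.5 0 0 0 0 -1; 0.1 3.5 0 0 0 0 -1; 0.1 3.5 0 0 0 0 -1; 0.1 3.5 0 0 0 0 -1; 0.1 3 0 0 0 0 -1; 0.2 1.4 0 0 0 0 -1'; python3 -m inch '0 0 0 0 0 0 -1; 0 0 0 0 0 0 -1; 0 0 0 0 0 0 -1; 0 0 0 0 0 0 -1; 0 0 0 0 0 0 -1; 0 0 1 0 0 0 -1; 0 0 1.5 0 0 0 -1; 0 0 1.5 0 0 0 -1; 0 0 0.5 0 0 0 -1; 0 0 0 0 0 0 -1'; python3 - <<'E'
from h import *
np.set_printoptions(precision=3,suppress=True)
print(totool([.5363,.0229,.2]))
v=[]
for n in ('scene','side'):
    c=grab(n,'5'); 
    T=c["cam_to_world"];p=c["camera_matrix"]@(T[:3,:3].T@(np.array([.536,.023,.09])-T[:3,3]));u,w=(p[:2]/p[2]).astype(int)
    v.append(cv2.resize(c["image"][max(w-50,0):w+50,u-50:u+50],(400,400),interpolation=cv2.INTER_CUBIC)); print(u,w)
cv2.imwrite('pics/fork5.png',np.hstack(v)[:,:,::-1])
E
```

```text
time_s: 13.68
position: [0.5341, 0.0292, 0.1992]
ee_rot: [3.139, -0.003, -3.003]
force: [1.2, 0.1, -0.5]
finger_gap: 0.258
finger_force: 30.0
time_s: 14.52
position: [0.5352, 0.0226, 0.1537]
ee_rot: [-3.141, -0.004, -3.01]
force: [-0.4, 0.1, -0.8]
finger_gap: 0.254
finger_force: 30.0
[-0.094  0.018 -4.628]
246 168
225 182
```

View pics/fork5.png

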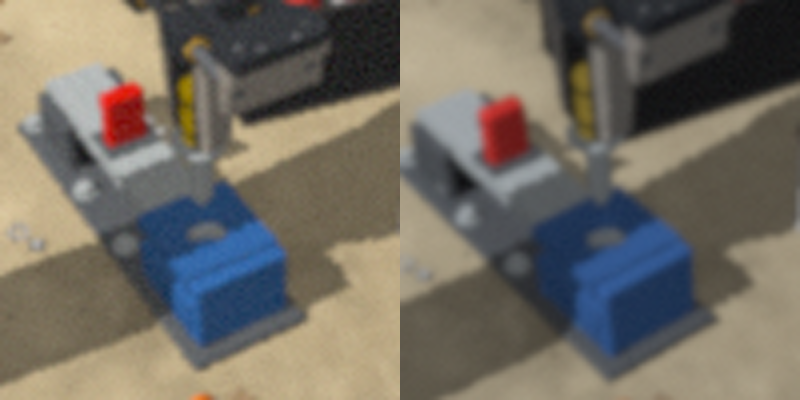

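The pin tip is at crop (204,200), about 26 mm above the hole mouth at (208,232). Projected down it falls within about 1 px of the hole in both views, so I'll lower it.

```bash
python3 -m inch '-0.05 0 1 0 0 0 -1; 0 0 1 0 0 0 -1; 0 0 1 0 0 0 -1; 0 0 1 0 0 0 -1; 0 0 0 0 0 0 -1; 0 0 0 0 0 0 -1; 0 0 0 0 0 0 -1; 0 0 0 0 0 0 -1; 0 0 0 0 0 0 -1; 0 0 0 0 0 0 -1'; python3 -m inch '0 0 0.5 0 0 0 -1; 0 0 0.5 0 0 0 -1; 0 0 0.5 0 0 0 -1; 0 0 0.5 0 0 0 -1; 0 0 0.5 0 0 0 -1; 0 0 0.5 0 0 0 -1; 0 0 0.2 0 0 0 -1; 0 0 0 0 0 0 -1; 0 0 0 0 0 0 -1; 0 0 0 0 0 0 -1'
```

```text
time_s: 15.45
position: [0.5373, 0.0233, 0.116]
ee_rot: [3.142, 0.001, -3.009]
force: [-0.4, -0.6, -1.0]
finger_gap: 0.255
finger_force: 30.0
time_s: 16.28
position: [0.5372, 0.0233, 0.0838]
ee_rot: [-3.142, 0.0, -3.009]
force: [0.3, 0.6, -0.3]
finger_gap: 0.255
finger_force: 30.0
```

```bash
python3 -m inch '0 0 0.2 0 0 0 -1; 0 0 0.2 0 0 0 -1; 0 0 0.2 0 0 0 -1; 0 0 0.1 0 0 0 -1; 0 0 0 0 0 0 -1; 0 0 0 0 0 0 -1; 0 0 0 0 0 0 -1; 0 0 0 0 0 0 -1; 0 0 0 0 0 0 -1; 0 0 0 0 0 0 -1'; python3 -m inch '0 0 0.1 0 0 0 -1; 0 0 0.1 0 0 0 -1; 0 0 0 0 0 0 -1; 0 0 0 0 0 0 -1; 0 0 0 0 0 0 -1; 0 0 0 0 0 0 -1; 0 0 0 0 0 0 -1; 0 0 0 0 0 0 -1; 0 0 0 0 0 0 -1; 0 0 0 0 0 0 -1'
```

```text
time_s: 17.12
position: [0.537, 0.0232, 0.0767]
ee_rot: [-3.142, 0.0, -3.009]
force: [0.8, -0.0, -1.1]
finger_gap: 0.256
finger_force: 30.0
time_s: 17.95
position: [0.5371, 0.0233, 0.0751]
ee_rot: [3.141, 0.0, -3.009]
force: [-2.4, -0.4, 5.9]
finger_gap: 0.254
finger_force: 30.0
```

The collar made contact at TCP z = 0.0751, against 0.075 predicted. I'll let go and rise straight up.

```bash
python3 -m inch '0 0 0 0 0 0 -0.4; 0 0 0 0 0 0 -0.2; 0 0 0 0 0 0 0; 0 0 0 0 0 0 0.1; 0 0 0 0 0 0 0.1; 0 0 0 0 0 0 0.1; 0 0 0 0 0 0 0.1; 0 0 -1 0 0 0 0.1; 0 0 -2 0 0 0 0.1; 0 0 -3 0 0 0 0.1'; python3 -m inch '0 0 -3 0 0 0 0.1; 0 0 -3 0 0 0 0.1; 0 0 -2 0 0 0 0.1; 0 0 0 0 0 0 0.1; 0 0 0 0 0 0 0.1; 0 0 0 0 0 0 0.1; 0 0 0 0 0 0 0.1; 0 0 0 0 0 0 0.1; 0 0 0 0 0 0 0.1; 0 0 0 0 0 0 0.1'; python3 - <<'E'
from h import *
np.set_printoptions(precision=4,suppress=True)
c=grab('scene','6'); w=grab('wrist','6')
for n,k in (('scene',c),('wrist',w)):
    for x in blobs(k["image"],(22,150,60),(34,255,255),100)[0]: print(n,x,onplane(k,x[0],.092))
a=cv2.resize(c["image"][110:210,190:290],(400,400),interpolation=cv2.INTER_CUBIC)
b=cv2.resize(w["image"][80:280,160:360],(400,400),interpolation=cv2.INTER_CUBIC)
cv2.imwrite('pics/end6.png',np.hstack([a,b])[:,:,::-1])
E
```

```text
time_s: 18.78
position: [0.5352, 0.0231, 0.1338]
ee_rot: [-3.141, -0.005, -3.009]
force: [1.1, -0.6, 0.5]
finger_gap: 0.551
finger_force: 0.0
time_s: 19.62
position: [0.5366, 0.0232, 0.2138]
ee_rot: [-3.142, -0.001, -3.009]
force: [0.1, 0.4, 0.6]
finger_gap: 0.554
finger_force: 0.0
scene ([416.2, 133.5], [306, 30, 206, 207, 4967]) [ 1.0484 -0.0475  0.092 ]
scene ([219.9, 55.3], [213, 42, 13, 22, 143]) [0.6791 0.6277 0.092 ]
scene ([246.6, 167.2], [243, 160, 8, 16, 117]) [0.537  0.0256 0.092 ]
wrist ([257.7, 186.6], [245, 169, 27, 34, 701]) [0.538 0.023 0.092]
```

View pics/end6.png

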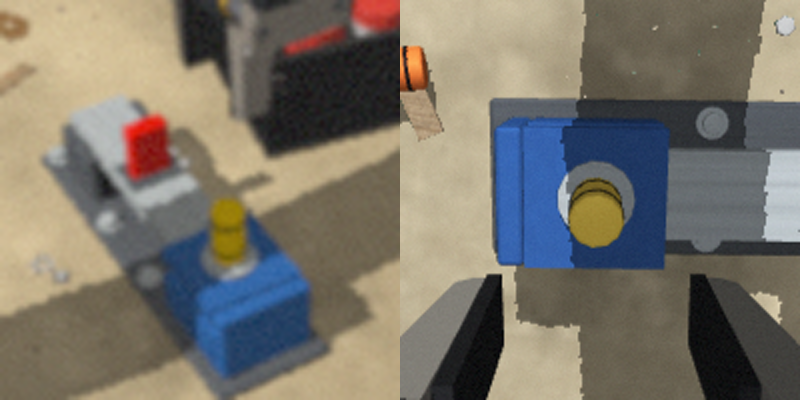

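The pin stands upright with its collar flat on the fork top, at crop (228,260) in the scene view and (597,200) in the wrist view. The bar is home and the gripper is clear, so I'm handing it in.

```bash
python3 -c "
from workcell import ctrl
print(ctrl.finish_job())"
```

```text
the job is handed in; nothing more can be done
None
```

The bar is fully home against its stop, the long yellow-knobbed pin is through the fork with its collar flat on top, and the short black-knobbed pin was left in the rack; I handed the job in at about 20 s, and no verdict was returned.

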